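# Bring the vibrator round to the front stop and start the test

### The job

Push the turntable in the test box round by the upright lug on its rim, until the cube-shaped vibrator faces the open front and the lug meets its stop post; press it gently against the stop with about 12 newtons for half a second, never loading the turntable with more than 20. Then leave it there and press the square button on the switch box fully down to start the test, and let go. Do not touch the vibrator or the round coupler, which stay in their nests, and leave everything else on the desk where it is.

Things in the scene. Friction and masses are not known exactly. Their poses are not given: they have to be found in the camera images.
- test_box: beige metal test box, 260 deep x 300 wide, floor slab 30 mm thick, side walls up to 85 mm and an instrument deck at the back up to 95 mm above the desk; open at the front and above. Fixed. Origin on the desk, -x points out of the open front, z up. In its front corners stand two hand-set steel stop posts, 10 mm across, 90 mm tall over the desk, 126 mm from the turning axis, on a stiff spring (1 mm for every 6 N pushed at the lug)
- turntable: metal turntable, 230 mm across, lying loose on low glides with its upper face 52 mm above the desk and turning on a spindle with 1 mm play. Origin on its vertical axis, 40 mm above the desk, 20 mm in front (box -x) of the box's origin. Its frame turns with it: -x points through the lug, z up. Its glides drag: some 2 to 6 N at the lug keep it moving; it stays where left
- nest_left (a point): centre of the floor of one of two equal square nests (34.5 mm inside, border 6 mm high) on the turntable, 60 mm from the axis, 45 degrees round from the lug, at (-42.4, +42.4) mm in the turntable's frame. It faces front at the stop reached by turning counter-clockwise (from above)
- nest_right (a point): the same for the other nest, at (-42.4, -42.4) mm in the turntable's frame. It faces front at the stop reached by turning clockwise (from above)
- lug_top (a point): centre of the top of the lug, an upright round steel pin 16 mm in diameter, rising 45 mm from the disc to 97 mm above the desk, 100 mm from the turning axis. From it an 8 mm thick radial fin, 85 mm tall over the desk, reaches out to 134 mm from the axis; turning either way, the fin meets a stop post when the lug stands 45 degrees, give or take 4, from the box's front direction
- front_place (a point): point fixed to the box at the disc's upper face, 60 mm from the turning axis straight towards the open front: the centre of the nest that faces front stands here, within about 5 mm, when the turntable is at that nest's stop. A 16 mm wide upright metal tab on the front sill of the box marks the front direction
- vibrator: grey plastic cube-shaped bone vibrator, 32 mm on a side, lying loose with about 1 mm play in one of the two nests (either may be drawn); origin at the centre of its underside, z up. Not to be touched
- coupler: round metal coupler, 32 mm across, stepped to 20 mm at the top, 36 mm tall, loose in the other nest; origin under its centre. Not to be touched
- switch_box: beige box 100 x 80 x 34 mm standing on the desk beside the test box, fixed; origin under its centre, z up
- button_top (a point): centre of the upper face of the square push button (28 x 28 mm, the only button on the switch box), 50 mm above the desk; pressed straight down
- start_button (a joint): travel of the square button, m: 0 up, 0.005 fully down, where it bottoms rigidly; its spring needs 5 N at the bottom and lifts it again
- tuning_fork: nickel tuning fork lying flat, 163 mm long, round foot 20 mm; origin at the root of the prongs. Leave alone
- magnifier: chrome hand magnifier lying flat, lens 78 mm across, handle 100 mm; origin at the lens centre. Leave alone
- pencil_cup: white open cup, 72 mm across, 95 mm tall; origin under its centre. Leave alone
- tip_jar: closed glass jar, 56 mm across, 70 mm tall; origin under its centre. Leave alone
- log_book: closed blue book, 120 x 170 x 22 mm; origin under its centre. Leave alone
- mallet: small hammer lying flat, 190 mm long; origin near its middle. Leave alone
There are look-alikes about, which are no part of the job. Of the things that look like the turntable, the larger one is meant.

How it is judged:
On the way, in this order (a step that is already met when the one before it is completed fails the run):
1. the vibrator faces front and the fingers push the turntable against its stop with 8 to 20 N for 0.3 s (horizontal distance between vibrator and front_place below 0.008 m and contact force between the fingers and turntable between 8 and 20 N), for 0.3 s.
2. the square button is pressed fully down, the vibrator still at the front and the turntable let go (horizontal distance between vibrator and front_place below 0.008 m and value of joint start_button above 0.004 m and contact force between the fingers and turntable below 0.5 N), for 0.05 s.
At the end, for the whole second after the job is handed in: the vibrator stands upright and at rest in its nest with its centre within 8 mm (horizontally) of the front place, the coupler is in its nest, and the button is up again (horizontal distance between vibrator and front_place below 0.008 m and linear speed of vibrator below 0.01 m/s and z of each of vibrator, coupler in the frame of turntable below 0.015 m and angle between vibrator's own z axis and vertical below 0.1 rad and value of joint start_button below 0.001 m); the robot touches nothing.
It fails at once if the fingers load the turntable with more than 20 N (contact force between the fingers and turntable above 20 N).
It fails at once if the vibrator or the coupler is touched (contact force between any of the fingers, the arm and vibrator above 0.3 N or contact force between any of the fingers, the arm and coupler above 0.3 N).
It fails at once if a bystander is moved by more than 15 mm (distance of any of tuning_fork, magnifier, pencil_cup, tip_jar, log_book, mallet from where it was at the start of the episode above 0.015 m).
It also fails if it takes over 51 s, if anything falls off the work surface, if the arm or the gripper's body presses on something with over 40 N, if the wrist force passes 120 N, or if a joint passes its speed limit or range.

### The arm

A 6-joint arm with a two-finger parallel gripper is mounted at the origin on the work surface. World frame = base frame: x ahead of the robot, y to its left, z up, the work surface at z = 0. Lengths are in m, angles in rad, forces in N, time in s.
With the tool pointing down it reaches from about 0.3 to 0.775 m from the base axis. Payload 14.6 kg.
Tool frame: the origin (TCP) lies at the very end of the fingers, on their centre line; the grasp point (between the pads) lies 19 mm behind it; y points along the fingers, z is the direction in which the jaws open and shut, and the axes are right-handed (so a half turn about y gives the same grasp; the last joint's range is limited). The gripper opens to 94 mm and grips with 3 to 60 N. Pads are 16 mm wide; open, the fingers measure 119 mm over their backs; the gripper's body (75 mm by 177 mm) begins 78 mm behind the grasp point.
Start: joints at [1.107, 0.3, 1.521, -0, 1.321, -0.067], TCP at [0.213, 0.507, 0.205] pointing down, gripper open.
Joint ranges: [-3.03, 3.03], [-0.79, 2.21], [0.23, 2.52], [-1.04, 4.18], [0, 3.07], [-2.55, 2.55]. Speed limits (rad/s): [2.22, 2.22, 2.57, 3.14, 3.14, 3.14].

### API

Orientations are given as [roll, pitch, yaw] about the fixed x, y, z axes, in that order (R = Rz(yaw) Ry(pitch) Rx(roll)).
In Python, from station import get_obs, camera, hand_in, masks_of gives the robot as it stands.
- The arm moves only by the shell command python3 -m jog 'ROWS' [FORCE]. ROWS is text: rows parted by semicolons, each of 7 numbers parted by spaces: the shift along the world's x, y, z in mm, then the turn, a rotation vector about the world's x, y, z in degrees, then the closure, from 0 (fully open) to 1 (shut). A call has 1 to 10 rows; each row is the pose to reach, as a shift and turn from the pose measured when the call began; what a row does not reach only later rows make up. A row lasts 1/12 s, in which the tool goes at most 41.7 mm and 7.16 degrees, less where a joint would pass 70% of its speed; a pose out of reach is approached as far as the arm can. A call with a gripper value outside its range is refused whole. The fingers move at their own pace and stop on an object; FORCE is the grip in N (left out, the last holds). Time passes only in rows, so rows that repeat a pose let the fingers close. It gives the time, the measured TCP pose, the force and the opening at its end, in the units of the state.
- get_obs(): the state, without advancing time (a new reading comes with each control period).
- camera(name): name is "scene" or "top" or "wrist"; returns a dict with "img" (420x560x3 uint8, red, green, blue), "range_z" (420x560 float32, m along the optical axis (not along the pixel's ray), 0 where there is no reading), "fx", "fy", "cx", "cy" (pixels), "rvec" (rotation vector, rad) and "tvec" (3), from world to camera coordinates, as OpenCV has them. Camera axes: x right, y down, z forward; pixel columns grow to the right and rows downward; lengths in m; the calibration is good to about 2 mm. A picture is of the moment at which its call begins.
- hand_in(): hands the job in, once; it reports no verdict.
Trained networks look in the newest picture that a camera, given by its name, has taken for a name from the list of things; names that differ only in an ending like _2 or _b are one class to them, and where a whole thing is asked for, a point or a joint stands for the part that bears it (a point fixed in the world has none). Each returns a list of dicts, best first, with "conf" (0 to 1); they miss things now and then, are a little off and sometimes report something else, mostly with a low value. They report only what shows in the picture. A call takes as long as a camera call. They do not tell look-alikes from the thing itself.
- masks_of(thing, camera): "mask" (420x560 bool, what is visible of it) and "extent" ([left, top, right, bottom] in pixels, round what is visible of it).
The state is a dict: "time_s": time; "qpos": joint angles; "joint_vel": joint speeds; "tau": joint torques, N m; "ee_pos": TCP position; "eef_rot": TCP orientation; "force": force on the tool from outside, world axes, zero at the start; "moment": the same for the moment, N m; "grip_width": finger opening in m.
Only numpy, scipy, OpenCV 4.12 (cv2) and the standard library are available. Lean on these libraries where they do the work, as an engineer would, in place of code of your own. Each camera call takes 0.05 s, during which the arm holds its last target.

## Working session

There is one attempt and no reset: what is moved stays moved. The work goes in short steps, Python scripts to look and compute and a shell command to move; the robot and the scene stay as the last step left them, time stands still between calls to the robot, and variables do not carry over. Pictures are saved under pics/ and viewed, and the job is handed in when it is done.

```bash
mkdir -p pics; ls; cat > h.py <<'E'
import numpy as np, cv2
from station import get_obs, camera, masks_of
def save(c,n,crop=None,s=1):
    im=c["img"][:,:,::-1]
    if crop: im=im[crop[1]:crop[3],crop[0]:crop[2]]
    im=cv2.resize(im,None,fx=s,fy=s,interpolation=cv2.INTER_CUBIC) if s!=1 else im
    cv2.imwrite("pics/"+n,im)
def cloud(c):
    R=cv2.Rodrigues(np.array(c["rvec"],float))[0]; t=np.array(c["tvec"],float).reshape(3)
    z=c["range_z"].astype(float); v,u=np.mgrid[:z.shape[0],:z.shape[1]]
    P=np.stack([(u-c["cx"])/c["fx"]*z,(v-c["cy"])/c["fy"]*z,z],-1)
    W=(P-t)@R; W[z==0]=np.nan
    return W
def proj(c,p):
    return cv2.projectPoints(np.array(p,float).reshape(-1,3),np.array(c["rvec"],float),np.array(c["tvec"],float),np.array([[c["fx"],0,c["cx"]],[0,c["fy"],c["cy"]],[0,0,1.]]),None)[0].reshape(-1,2)
E
python3 - <<'E'
from h import *
o=get_obs(); print({k:np.round(v,3) for k,v in o.items()})
for n in ["scene","top","wrist"]:
    c=camera(n); save(c,n+"0.png"); 
    R=cv2.Rodrigues(np.array(c["rvec"],float))[0]; print(n,-R.T@np.array(c["tvec"]).reshape(3))
    W=cloud(c)
    if n!="wrist":
      for th in ["turntable","lug_top","vibrator","coupler","switch_box","button_top","test_box"]:
        for m in masks_of(th,n):
            P=W[m["mask"]]; print(th,round(m["conf"],2),m["extent"],np.round(np.nanmedian(P,0),3),np.round(np.nanmax(P[:,2]),3))
E
```

```text
pics
{'time_s': np.float64(0.0), 'qpos': array([ 1.107,  0.3  ,  1.522,  0.   ,  1.321, -0.067]), 'joint_vel': array([-0.   , -0.001, -0.001, -0.001, -0.001, -0.001]), 'tau': array([-1.0000e-03, -5.3182e+01, -3.5272e+01,  7.1000e-02,  2.5000e-02,
       -0.0000e+00]), 'ee_pos': array([0.212, 0.507, 0.205]), 'eef_rot': array([-1.572,  0.   , -0.397]), 'force': array([-0.316,  0.411, -0.396]), 'moment': array([-0.003, -0.019,  0.002]), 'grip_width': np.float64(0.094)}
scene [1.27125606 0.45704249 0.92345546]
turntable 0.94 [225.0, 136.9, 280.3, 179.9] [ 0.258 -0.27   0.014] 0.049
turntable 0.92 [216.4, 229.5, 322.3, 317.2] [0.632 0.039 0.051] 0.1
lug_top 0.98 [222.3, 227.9, 321.1, 313.9] [0.63  0.039 0.051] 0.1
lug_top 0.9 [225.7, 137.9, 281.9, 183.6] [ 0.259 -0.27   0.014] 0.049
vibrator 0.57 [288.9, 256.7, 306.9, 274.7] [0.591 0.081 0.081] 0.088
vibrator 0.52 [397.8, 347.5, 428.0, 387.1] [0.683 0.391 0.059] 0.074
vibrator 0.41 [237.4, 190.7, 294.3, 218.4] [ 0.391 -0.125  0.006] 0.019
coupler 0.49 [264.8, 241.1, 279.2, 257.4] [ 0.581 -0.001  0.074] 0.09
switch_box 0.75 [172.5, 220.2, 
[... 273 characters left out ...]
252 -0.273  0.015] 0.051
turntable 0.7 [215.6, 129.0, 297.7, 215.2] [0.624 0.029 0.052] 0.101
lug_top 0.85 [352.1, 262.0, 411.6, 326.2] [ 0.252 -0.274  0.015] 0.051
lug_top 0.72 [215.7, 129.1, 296.3, 212.9] [0.623 0.029 0.052] 0.101
vibrator 0.69 [231.1, 169.2, 245.3, 187.6] [0.583 0.075 0.083] 0.09
coupler 0.53 [267.4, 174.0, 275.3, 187.8] [ 0.572 -0.008  0.076] 0.092
switch_box 0.86 [324.6, 152.8, 358.1, 188.0] [ 0.597 -0.204  0.034] 0.056
switch_box 0.72 [411.8, 165.0, 444.2, 230.4] [ 0.524 -0.439  0.024] 0.032
button_top 0.53 [195.3, 100.9, 313.7, 213.8] [0.726 0.042 0.045] 0.106
test_box 0.61 [196.0, 102.8, 315.4, 211.3] [0.721 0.043 0.044] 0.106
wrist [0.14123416 0.53750116 0.38577508]
```

```bash
python3 - <<'E'
import cv2
a=cv2.imread("pics/scene0.png");cv2.imwrite("pics/scene0c.png",cv2.resize(a[190:390,140:370],None,fx=2.9,fy=2.9,interpolation=2))
a=cv2.imread("pics/top0.png");cv2.imwrite("pics/top0c.png",cv2.resize(a[80:240,180:400],None,fx=3.6,fy=3.6,interpolation=2))
E
```

```text
(no output)
```

View pics/scene0c.png

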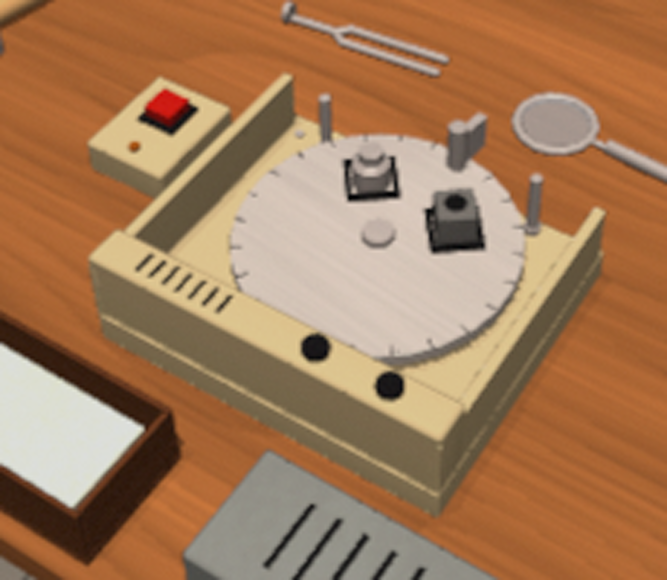

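View pics/top0c.png

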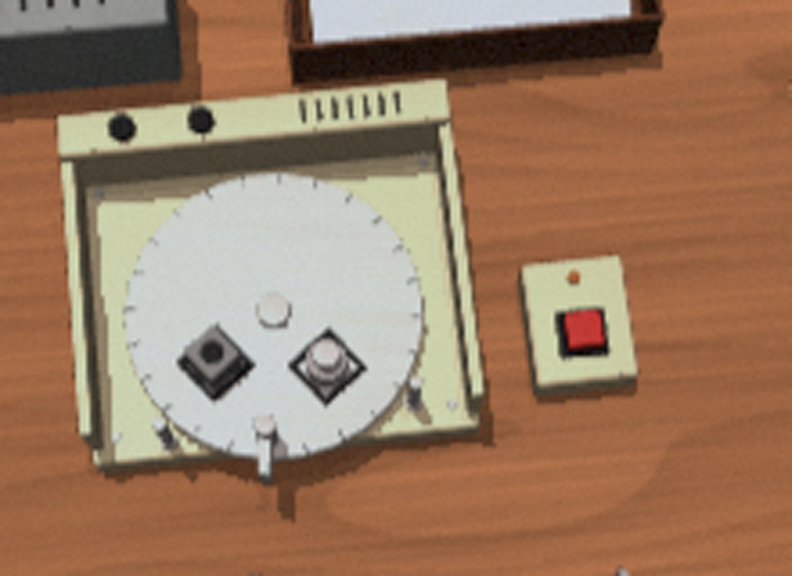

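View pics/top0.png

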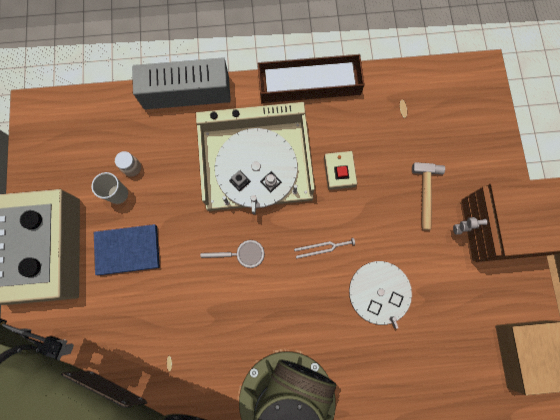

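Top view: +x is up in the image and +y is left. The vibrator (dark cube, crop pixel ~215,360) sits on the +y side of the lug, so the lug has to go counter-clockwise, towards −y. Next I'll measure the geometry.

```bash
python3 - <<'E'
from h import *
for n in ["top","scene"]:
    c=camera(n); W=cloud(c); x,y,z=W[...,0],W[...,1],W[...,2]
    def rep(name,s):
        P=W[s]; print(n,name,len(P),np.round(np.median(P,0),4) if len(P) else None, np.round((P.min(0)+P.max(0))/2,4) if len(P) else None, np.round(np.ptp(P,axis=0),3) if len(P) else None)
    reg=(x>.45)&(x<.83)&(y>-.14)&(y<.2)
    hi=reg&(z>.075)&(z<.115)
    k,lab,st,ce=cv2.connectedComponentsWithStats(hi.astype(np.uint8))
    for i in range(1,k):
        if st[i,4]>=3: rep("blob%d px%s"%(i,np.round(ce[i])),lab==i)
    # disc top fit circle: points z .046-.058
    d=reg&(z>.047)&(z<.057)
    cs,_=cv2.findContours(d.astype(np.uint8),0,1); 
    cc=max(cs,key=cv2.contourArea)[:,0]; 
    m=np.zeros(z.shape,np.uint8); cv2.drawContours(m,[cc[:,None]],-1,1,-1)
    P=W[cc[:,1],cc[:,0]][:,:2]
    ctr=np.median(P,0)
    from scipy.optimize import least_squares
    f=least_squares(lambda p:np.hypot(P[:,0]-p[0],P[:,1]-p[1])-.114,ctr,loss='soft_l1',f_scale=.002); print("disc",f.x)
    red=(c["img"][...,0]>150)&(c["img"][...,1]<80)&(c["img"][...,2]<80)&(z>.03)&(z<.07)&(x>.5)&(y<-.1)&(y>-.3)
    rep("button",red)
    sb=(x>.5)&(x<.68)&(y<-.13)&(y>-.28)&(z>.02)
    rep("sbox",sb)
    side=(x>.45)&(x<.83)&(y>-.14)&(y<.25)&(z>.0795)&(z<.11)
E
```

```text
top blob1 px[251. 126.] 2176 [0.7523 0.0341 0.0928] [0.6581 0.0296 0.091 ] [0.254 0.302 0.032]
top blob2 px[239. 178.] 145 [0.5848 0.0763 0.0838] [0.5856 0.0764 0.0833] [0.042 0.04  0.013]
top blob3 px[270. 179.] 78 [ 0.5728 -0.0075  0.0856] [ 0.5753 -0.0072  0.0835] [0.028 0.028 0.017]
top blob4 px[295. 186.] 15 [ 0.5457 -0.0711  0.0881] [ 0.5478 -0.0702  0.0865] [0.01  0.008 0.014]
top blob5 px[253. 202.] 65 [0.5164 0.0425 0.088 ] [0.5103 0.0407 0.0882] [0.04  0.014 0.025]
top blob6 px[224. 198.] 16 [0.5326 0.1181 0.09  ] [0.5327 0.1186 0.0841] [0.007 0.009 0.018]
disc [0.62334892 0.02950429]
top button 82 [ 0.5897 -0.2057  0.0503] [ 0.5897 -0.2062  0.0498] [0.027 0.026 0.011]
top sbox 1005 [ 0.5971 -0.2045  0.0344] [ 0.6014 -0.2061  0.0377] [0.101 0.081 0.035]
scene blob1 px[245. 299.] 3532 [0.7629 0.0515 0.0918] [0.6569 0.0312 0.0895] [0.254 0.305 0.029]
scene blob2 px[252. 226.] 31 [ 0.5481 -0.0683  0.0831] [ 0.5467 -0.0694  0.0837] [0.009 0.009 0.017]
scene blob3 px[300. 235.] 105 [0.5204 0.0457 0.0848] [0.5084 0.0426 0.0868] [0.047 0.016 0.023]
scene blob4 px[268. 244.] 89 [ 0.5768 -0.0032  0.0848] [ 0.5745 -0.0063  0.0828] [0.023 0.027 0.015]
scene blob7 px[325. 253.] 31 [0.5339 0.1203 0.0857] [0.5321 0.1195 0.0836] [0.013 0.009 0.015]
scene blob8 px[297. 261.] 171 [0.5871 0.0794 0.0826] [0.5833 0.0785 0.0809] [0.044 0.041 0.011]
disc [0.62032462 0.03129004]
scene button 78 [ 0.5897 -0.2046  0.0489] [ 0.5893 -0.2124  0.0413] [0.027 0.041 0.021]
scene sbox 1046 [ 0.6074 -0.1964  0.0325] [ 0.6005 -0.2034  0.036 ] [0.105 0.083 0.032]
```

```bash
python3 -m jog '30 -42 20 0 0 -7 1; 60 -84 20 0 0 -14 1; 90 -126 20 0 0 -21 1; 120 -168 20 0 0 -28 1; 150 -209 20 0 0 -35 1; 175 -243 20 0 0 -42 1; 200 -278 20 0 0 -49 1; 225 -313 20 0 0 -56 1; 250 -348 20 0 0 -63 1; 275 -382 20 0 0 -70 1' 40
python3 -m jog '20 -25 0 0 0 -3 1; 38 -50 0 0 0 -3.3 1; 38 -50 0 0 0 -3.3 1; 38 -50 0 0 0 -3.3 1; 38 -50 0 0 0 -3.3 1'
python3 - <<'E'
from h import *
o=get_obs(); print({k:np.round(v,3) for k,v in o.items()})
c=camera("wrist"); save(c,"w1.png")
W=cloud(c); x,y,z=W[...,0],W[...,1],W[...,2]
hi=(x>.45)&(x<.65)&(y>-.12)&(y<.16)&(z>.06)&(z<.11)
k,lab,st,ce=cv2.connectedComponentsWithStats(hi.astype(np.uint8))
for i in range(1,k):
    if st[i,4]>20:
        P=W[lab==i]; print(np.round(ce[i]),st[i,4],np.round(P.min(0),4),np.round(P.max(0),4))
        Q=P[P[:,2]>.0885]
        if len(Q): print("   top",len(Q),np.round(Q.min(0),4),np.round(Q.max(0),4),np.round(np.median(Q,0),4))
E
```

```text
time_s: 1.78
ee_pos: [0.4549, 0.1695, 0.2257]
eef_rot: [-1.57, 0.0, -1.625]
force: [0.9, 0.6, -0.6]
grip_width: 0.0308
time_s: 2.2
ee_pos: [0.4927, 0.1198, 0.2256]
eef_rot: [-1.571, 0.0, -1.682]
force: [-0.0, 0.3, -0.5]
grip_width: 0.0009
{'time_s': np.float64(2.2), 'qpos': array([0.166, 0.188, 1.613, 0.   , 1.341, 0.277]), 'joint_vel': array([ 0.021, -0.008,  0.004,  0.001,  0.   ,  0.   ]), 'tau': array([-1.5340e+00, -4.6242e+01, -3.5843e+01,  2.7000e-02, -2.2000e-02,
       -4.5000e-02]), 'ee_pos': array([0.493, 0.12 , 0.226]), 'eef_rot': array([-1.571,  0.   , -1.682]), 'force': array([-0.007,  0.265, -0.507]), 'moment': array([-0.04 ,  0.088,  0.01 ]), 'grip_width': np.float64(0.001)}
[321. 190.] 169 [0.5287 0.1136 0.0601] [0.5384 0.1235 0.0922]
   top 94 [0.5293 0.1136 0.0889] [0.5384 0.1231 0.0922] [0.5336 0.1186 0.0909]
[377. 225.] 1350 [0.5645 0.0564 0.0601] [0.6105 0.0979 0.0876]
[412. 260.] 392 [0.6104 0.0172 0.06  ] [0.6342 0.0423 0.0628]
[316. 267.] 491 [0.5129 0.0331 0.06  ] [0.531  0.0495 0.0996]
   top 257 [0.5158 0.0331 0.0885] [0.531  0.0494 0.0996] [0.5233 0.0436 0.0976]
[371. 295.] 538 [ 0.56   -0.0153  0.06  ] [0.5969 0.0093 0.0903]
   top 35 [ 0.579  -0.0113  0.0885] [0.5849 0.0017 0.0903] [ 0.582  -0.0048  0.0892]
[421. 388.] 862 [ 0.5959 -0.1199  0.0666] [ 0.65   -0.1086  0.0878]
```

```bash
ls pics
```

```text
scene0.png
scene0c.png
top0.png
top0c.png
w1.png
wrist0.png
```

View pics/w1.png

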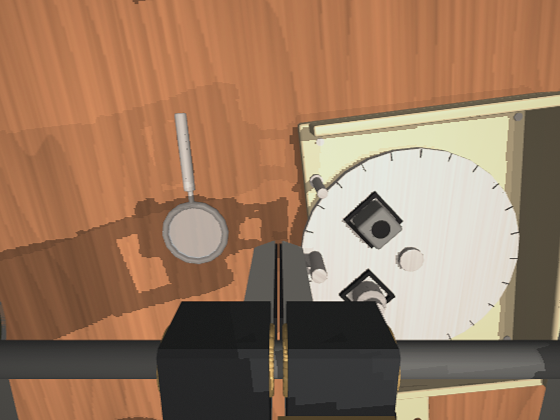

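The wrist view shows the lug at about (316,267), the vibrator at (377,225) and post B at (321,190). The lug centre comes out near (0.523, 0.0415) and the axis near (0.622, 0.030). Next I'll move beside the lug on its +y side and descend.

```bash
python3 -m jog '17 -25 0 0 0 0 1; 34 -50 0 0 0 0 1; 34 -50 -10 0 0 0 1; 34 -50 -40 0 0 0 1; 34 -50 -75 0 0 0 1; 34 -50 -110 0 0 0 1; 34 -50 -140 0 0 0 1; 34 -50 -155 0 0 0 1; 34 -50 -160 0 0 0 1; 34 -50 -160 0 0 0 1'
python3 - <<'E'
from h import *
c=camera("scene"); save(c,"s2.png",(190,180,370,330),4)
E
```

```text
time_s: 3.08
ee_pos: [0.5257, 0.0711, 0.0651]
eef_rot: [-1.572, 0.0, -1.68]
force: [-0.4, -0.4, 0.0]
grip_width: 0.0004
```

View pics/s2.png

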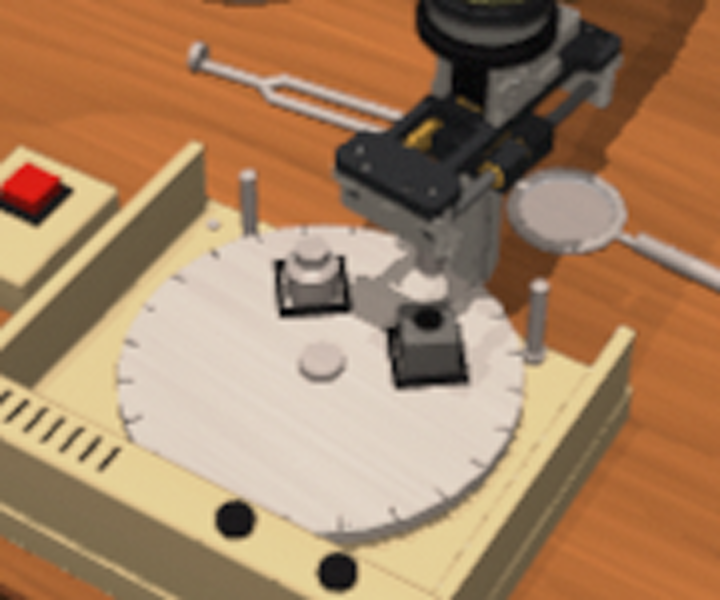

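The closed fingers stand between the lug and post B, clear of the vibrator. Now I'll approach the lug slowly.

```bash
python3 -m jog '0 -2 0 0 0 0 1; 0 -4 0 0 0 0 1; 0 -6 0 0 0 0 1; -1 -7.5 0 0 0 0 1; -1 -9 0 0 0 0 1; -1 -10 0 0 0 0 1; -1 -11 0 0 0 0 1; -1 -12 0 0 0 0 1; -1 -13 0 0 0 0 1; -1 -14 0 0 0 0 1'
```

```text
time_s: 3.97
ee_pos: [0.5254, 0.0571, 0.0663]
eef_rot: [-1.57, 0.001, -1.68]
force: [-0.8, 2.6, 0.8]
grip_width: 0.0005
```

```bash
cat > arc.py <<'E'
from h import *
import sys
o=get_obs(); p=np.array(o["ee_pos"]); c=np.array([.6223,.0298]); d=p[:2]-c
print(p,np.degrees(o["eef_rot"][2]),"r",np.hypot(*d),"ang",np.degrees(np.arctan2(d[1],d[0]))%360,o["force"])
for a in map(float,sys.argv[1:]):
    t=np.radians(a); R=np.array([[np.cos(t),-np.sin(t)],[np.sin(t),np.cos(t)]])
    d2=R@d*(.1013/np.hypot(*d)); print(a,np.round((c+d2-p[:2])*1e3,1))
E
python3 arc.py 1 2 3.5 5 6.5 8 9.5 11 12.5 14
```

```text
[0.52544854 0.05712612 0.06631094] -96.26840705393431 r 0.100632611435304 ang 164.2438701138622 [-0.79792989  2.55069981  0.78829661]
1.0 [-1.1 -1.5]
2.0 [-1.5 -3.2]
3.5 [-2.1 -5.8]
5.0 [-2.7 -8.4]
6.5 [ -3.1 -11. ]
8.0 [ -3.5 -13.7]
9.5 [ -3.8 -16.3]
11.0 [ -4.1 -18.9]
12.5 [ -4.3 -21.6]
14.0 [ -4.4 -24.2]
```

```bash
python3 -m jog '-1 -1.5 0 0 0 1 1; -1.5 -3.2 0 0 0 2 1; -2 -5 0 0 0 3 1; -2.4 -6.7 0 0 0 4 1; -2.7 -8.4 0 0 0 5 1; -2.9 -10.2 0 0 0 6 1; -3.2 -11.9 0 0 0 7 1; -3.5 -13.7 0 0 0 8 1; -3.7 -15.4 0 0 0 9 1; -3.9 -17.1 0 0 0 10 1'
python3 arc.py 1.5 3 4.5 6 7.5 9 10.5 12 13.5 15
```

```text
time_s: 4.8
ee_pos: [0.5215, 0.0399, 0.0663]
eef_rot: [-1.57, 0.001, -1.504]
force: [1.3, 3.2, 0.6]
grip_width: 0.0003
[0.52151728 0.03985409 0.06632805] -86.16832973466963 r 0.10128297681857491 ang 174.30302084799362 [1.33019001 3.15403411 0.57348491]
1.5 [-0.2 -2.6]
3.0 [-0.4 -5.3]
4.5 [-0.5 -7.9]
6.0 [ -0.5 -10.6]
7.5 [ -0.5 -13.2]
9.0 [ -0.3 -15.9]
10.5 [ -0.2 -18.5]
12.0 [  0.1 -21.2]
13.5 [  0.4 -23.8]
15.0 [  0.8 -26.4]
```

```bash
python3 -m jog '-0.2 -2 0 0 0 1.2 1; -0.3 -4.5 0 0 0 2.5 1; -0.5 -7.1 0 0 0 4 1; -0.5 -9.7 0 0 0 5.5 1; -0.5 -12.4 0 0 0 7 1; -0.4 -15 0 0 0 8.5 1; -0.2 -17.6 0 0 0 10 1; 0 -20.3 0 0 0 11.5 1; 0.3 -22.9 0 0 0 13 1; 0.8 -26.4 0 0 0 15 1'
python3 arc.py 1.5 3 4.5 6 7.5 9 10.5 12 13.5 15
python3 -c "
from h import *
c=camera('top'); save(c,'t3.png',(190,90,350,230),4.5)"
```

```text
time_s: 5.63
ee_pos: [0.5221, 0.0134, 0.0663]
eef_rot: [-1.571, 0.001, -1.24]
force: [0.6, 2.5, 0.8]
grip_width: 0.0005
[0.52209366 0.01342157 0.06631607] -71.04733348070918 r 0.1015360233287599 ang 189.28274609102021 [0.61004019 2.53804044 0.81910662]
1.5 [ 0.7 -2.6]
3.0 [ 1.2 -5.2]
4.5 [ 1.8 -7.8]
6.0 [  2.5 -10.3]
7.5 [  3.2 -12.9]
9.0 [  4.  -15.4]
10.5 [  4.9 -17.9]
12.0 [  5.8 -20.4]
13.5 [  6.8 -22.8]
15.0 [  7.9 -25.3]
```

View pics/t3.png

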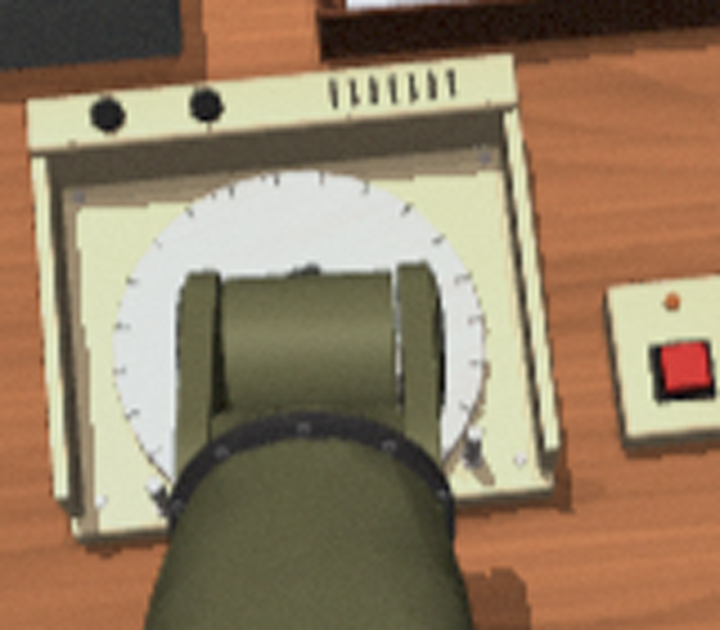

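The arm hides the lug in the top view; the forces stay low (about 2.6 N), so I'll continue.

```bash
python3 -m jog '0.5 -2 0 0 0 1.2 1; 1 -4.5 0 0 0 2.6 1; 1.8 -7.4 0 0 0 4.3 1; 2.5 -10.3 0 0 0 6 1; 3.2 -12.9 0 0 0 7.5 1; 4 -15.4 0 0 0 9 1; 4.9 -17.9 0 0 0 10.5 1; 5.8 -20.4 0 0 0 12 1; 6.8 -22.8 0 0 0 13.5 1; 7.9 -25.3 0 0 0 15 1'
python3 arc.py 1 2 3 4 5 6 7 8 9 10 
python3 -c "
from h import *
c=camera('scene'); save(c,'s3.png',(190,180,370,330),4)"
```

```text
time_s: 6.52
ee_pos: [0.5298, -0.0124, 0.0663]
eef_rot: [-1.571, 0.002, -0.974]
force: [-1.4, 3.6, 2.2]
grip_width: 0.0002
[ 0.52977372 -0.01243596  0.06626164] -55.823227659932755 r 0.10171031545502957 ang 204.53552512158592 [-1.44553768  3.63967585  2.18232628]
1.0 [ 1.1 -1.4]
2.0 [ 1.9 -3. ]
3.0 [ 2.7 -4.6]
4.0 [ 3.5 -6.2]
5.0 [ 4.4 -7.7]
6.0 [ 5.3 -9.2]
7.0 [  6.2 -10.7]
8.0 [  7.1 -12.2]
9.0 [  8.1 -13.7]
10.0 [  9.1 -15.2]
```

View pics/s3.png

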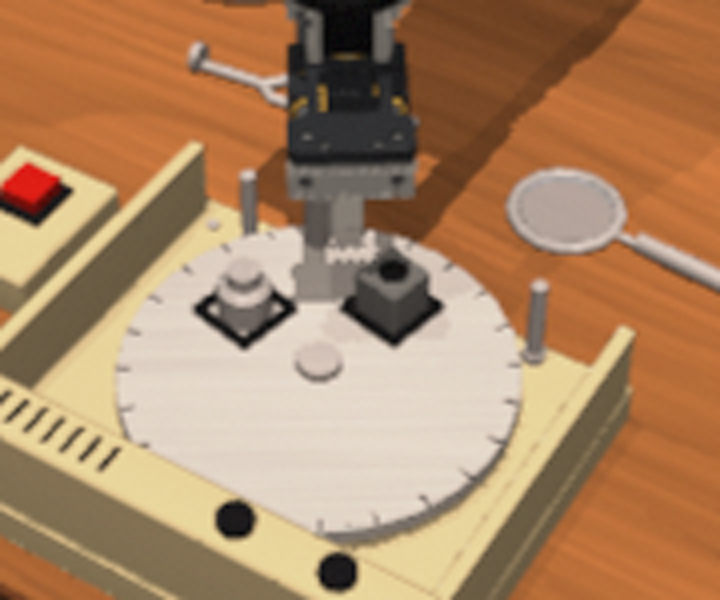

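Working as expected: the vibrator at about (395,290) is swinging towards the front, and the lug is near 213° of the expected 229°. Now slower.

```bash
python3 -m jog '1 -1.4 0 0 0 1 1; 1.9 -3 0 0 0 2 1; 2.7 -4.6 0 0 0 3 1; 3.5 -6.2 0 0 0 4 1; 4.4 -7.7 0 0 0 5 1; 5.3 -9.2 0 0 0 6 1; 6.2 -10.7 0 0 0 7 1; 7.1 -12.2 0 0 0 8 1; 8.1 -13.7 0 0 0 9 1; 9.1 -15.2 0 0 0 10 1'
python3 arc.py 0.5 1 1.5 2 2.5 3 3.5 4 4.5 5
```

```text
time_s: 7.4
ee_pos: [0.5391, -0.0282, 0.0662]
eef_rot: [-1.571, 0.002, -0.796]
force: [-1.8, 3.3, 2.6]
grip_width: -0.0002
[ 0.53907823 -0.028183    0.06622167] -45.62293363210152 r 0.10142924628609289 ang 214.86603692923643 [-1.76817317  3.25885231  2.56879904]
0.5 [ 0.6 -0.6]
1.0 [ 1.1 -1.4]
1.5 [ 1.7 -2.1]
2.0 [ 2.2 -2.8]
2.5 [ 2.7 -3.5]
3.0 [ 3.3 -4.2]
3.5 [ 3.8 -4.9]
4.0 [ 4.3 -5.6]
4.5 [ 4.9 -6.3]
5.0 [ 5.5 -6.9]
```

```bash
python3 -m jog '0.4 -0.4 0 0 0 0.3 1; 0.7 -0.8 0 0 0 0.6 1; 1 -1.3 0 0 0 0.9 1; 1.4 -1.7 0 0 0 1.2 1; 1.7 -2.1 0 0 0 1.5 1'
python3 arc.py 0.5 1 1.5 2 2.5
python3 -c "
from h import *
c=camera('scene'); save(c,'s4.png',(210,200,310,290),7)"
```

```text
time_s: 7.82
ee_pos: [0.5407, -0.0303, 0.0662]
eef_rot: [-1.572, 0.002, -0.77]
force: [-3.1, 2.2, 2.8]
grip_width: 0.0007
[ 0.54066707 -0.03033255  0.06619806] -44.095537890436034 r 0.10138964099037542 ang 216.37614813624285 [-3.13802748  2.15401032  2.76089355]
0.5 [ 0.6 -0.7]
1.0 [ 1.1 -1.4]
1.5 [ 1.7 -2.1]
2.0 [ 2.2 -2.8]
2.5 [ 2.8 -3.4]
```

View pics/s4.png

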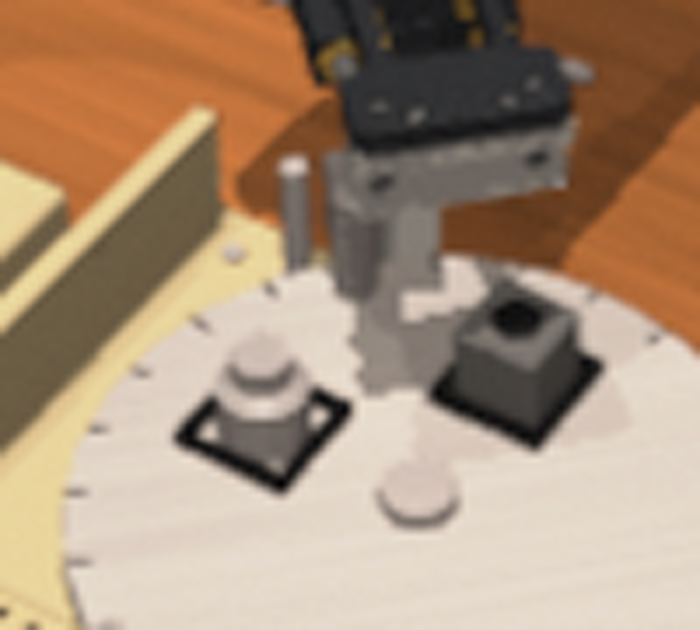

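There is still a visible gap between the post (295,215) and the lug (355,230), and the horizontal force is about 3.8 N. I'll carry on in small steps.

```bash
python3 -m jog '0.4 -0.4 0 0 0 0.3 1; 0.7 -0.8 0 0 0 0.6 1; 1 -1.3 0 0 0 0.9 1; 1.4 -1.7 0 0 0 1.2 1; 1.7 -2.1 0 0 0 1.5 1'
python3 arc.py 0.5 1 1.5
```

```text
time_s: 8.28
ee_pos: [0.5425, -0.0326, 0.0662]
eef_rot: [-1.572, 0.002, -0.743]
force: [-2.6, 1.9, 2.7]
grip_width: 0.0004
[ 0.54247816 -0.03255857  0.06620852] -42.55096036958601 r 0.10129224250991278 ang 217.99773293833803 [-2.62504206  1.91176354  2.72734055]
0.5 [ 0.5 -0.7]
1.0 [ 1.1 -1.4]
1.5 [ 1.7 -2.1]
```

```bash
python3 -m jog '0.3 -0.4 0 0 0 0.3 1; 0.6 -0.8 0 0 0 0.6 1; 1 -1.2 0 0 0 0.9 1; 1.3 -1.6 0 0 0 1.2 1; 1.3 -1.6 0 0 0 1.2 1'
python3 arc.py 0.5 1 1.5
```

```text
time_s: 8.7
ee_pos: [0.5438, -0.0342, 0.0662]
eef_rot: [-1.572, 0.002, -0.721]
force: [-2.3, 2.2, 2.7]
grip_width: 0.0006
[ 0.54384418 -0.03422205  0.0661979 ] -41.32432776476096 r 0.10126272039099965 ang 219.2153631397025 [-2.3018805   2.19953089  2.69681336]
0.5 [ 0.5 -0.7]
1.0 [ 1.1 -1.4]
1.5 [ 1.7 -2.1]
```

```bash
python3 -m jog '0.3 -0.4 0 0 0 0.3 1; 0.5 -0.7 0 0 0 0.5 1; 0.8 -1 0 0 0 0.8 1; 0.8 -1 0 0 0 0.8 1'
python3 arc.py 1;
```

```text
time_s: 9.03
ee_pos: [0.5444, -0.035, 0.0662]
eef_rot: [-1.572, 0.002, -0.707]
force: [-5.2, 4.4, 5.1]
grip_width: 0.0002
[ 0.54441124 -0.03501009  0.06617027] -40.49072809153054 r 0.10132623327687568 ang 219.76334234275154 [-5.2292524   4.37296549  5.07248836]
1.0 [ 1.2 -1.3]
```

```bash
python3 -m jog '0.3 -0.4 0 0 0 0.3 1; 0.5 -0.7 0 0 0 0.5 1; 0.8 -1 0 0 0 0.8 1; 0.8 -1 0 0 0 0.8 1'
python3 arc.py 1;
```

```text
time_s: 9.37
ee_pos: [0.5447, -0.0355, 0.0661]
eef_rot: [-1.572, 0.004, -0.692]
force: [-7.6, 6.5, 6.9]
grip_width: 0.0006
[ 0.54469235 -0.03553013  0.06613911] -39.653916442797495 r 0.10144443688938465 ang 220.0906770365455 [-7.64093288  6.47542625  6.88319685]
1.0 [ 1.3 -1.2]
```

The stop is reached: about 10 N horizontal and 12 N in total. I'll hold this target, with pictures to pass the time, and watch the force.

```bash
python3 - <<'E'
from h import *
for i in range(12):
    c=camera("scene" if i%2 else "wrist"); o=get_obs(); f=o["force"]; print(round(o["time_s"],2),np.round(f,1),round(np.linalg.norm(f),1),round(np.hypot(f[0],f[1]),1))
    if i==0: save(c,"w5.png")
    W=cloud(c)
    for m in masks_of("vibrator",c and ("scene" if i%2 else "wrist"))[:3] if i<2 else []:
        print(m["conf"],m["extent"],np.nanmedian(W[m["mask"]],0))
save(c,"s5.png",(210,200,310,290),7)
E
```

```text
9.42 [-7.5  6.4  6.1] 11.6 9.9
0.64 [348.2, 169.3, 446.1, 264.5] [0.55771916 0.02443588 0.08477213]
9.52 [-8.2  6.5  5.6] 11.8 10.4
0.63 [272.9, 240.5, 294.4, 261.5] [0.57096869 0.0307237  0.07936631]
0.47 [397.1, 346.8, 426.3, 388.5] [0.6825333  0.39079147 0.06037253]
0.33 [188.6, 221.6, 207.5, 233.9] [ 0.59212772 -0.20093729  0.04758034]
9.62 [-8.2  7.   6.6] 12.7 10.8
9.67 [-6.8  6.4  5.6] 10.9 9.3
9.72 [-7.3  6.4  6. ] 11.4 9.8
9.77 [-8.1  6.2  5.8] 11.7 10.2
9.82 [-7.2  6.6  6.2] 11.6 9.8
9.87 [-7.5  6.1  6.5] 11.7 9.7
9.92 [-6.7  6.8  6.2] 11.4 9.6
9.97 [-8.1  5.9  6.6] 12.0 10.0
10.02 [-7.1  5.4  5.7] 10.6 8.9
10.07 [-7.7  6.   6. ] 11.5 9.8
```

View pics/s5.png

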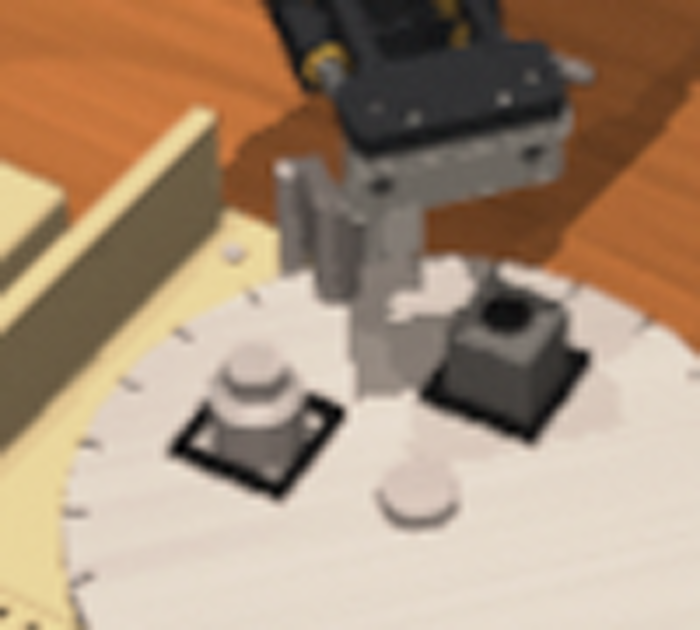

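View pics/w5.png

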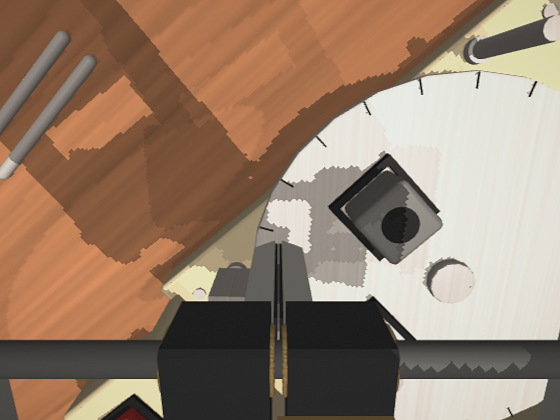

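The fin now rests on the post at about (310,220), and the vibrator faces front. The force held around 11.6 N for over 0.6 s; I'll nudge it slightly closer to 12 N horizontal and hold again.

```bash
python3 -m jog '0.7 -0.6 0 0 0 0 1; 0.9 -0.8 0 0 0 0 1; 0.9 -0.8 0 0 0 0 1; 0.9 -0.8 0 0 0 0 1; 0.9 -0.8 0 0 0 0 1; 0.9 -0.8 0 0 0 0 1; 0.9 -0.8 0 0 0 0 1; 0.9 -0.8 0 0 0 0 1; 0.9 -0.8 0 0 0 0 1'
```

```text
time_s: 10.82
ee_pos: [0.5449, -0.0357, 0.0662]
eef_rot: [-1.572, 0.006, -0.692]
force: [-8.8, 8.1, 8.0]
grip_width: 0.0006
```

Held at 12 N horizontal (14.4 N total). Now I'll back off and rise.

```bash
python3 -m jog '-0.5 0.4 0 0 0 0 1; -1.5 1.3 0 0 0 0 1; -3.5 3 0 0 0 0 1; -6 5 0 0 0 0 1; -9 8 0 0 0 0 1; -9 8 0 0 0 0 1; -9 8 20 0 0 0 1; -9 8 55 0 0 0 1; -9 8 95 0 0 0 1; -9 8 110 0 0 0 1'
python3 - <<'E'
from h import *
c=camera("wrist"); save(c,"w6.png"); W=cloud(c); x,y,z=W[...,0],W[...,1],W[...,2]
hi=(x>.52)&(x<.65)&(y>-.1)&(y<.12)&(z>.06)&(z<.105)
k,lab,st,ce=cv2.connectedComponentsWithStats(hi.astype(np.uint8))
for i in range(1,k):
    if st[i,4]>20:
        P=W[lab==i]; q=P[P[:,2]>P[:,2].max()-.006]; print(np.round(ce[i]),st[i,4],np.round(P.max(0),3),np.round((q.max(0)+q.min(0))/2,4))
s=c["img"].astype(int); red=(s[...,0]>150)&(s[...,1]<80)&(s[...,2]<80)&(y<-.1)
if red.sum(): print("button",np.median(W[red],0),np.nanmin(W[red],0),np.nanmax(W[red],0))
print(get_obs()["force"])
E
```

```text
time_s: 11.65
ee_pos: [0.5372, -0.0278, 0.1813]
eef_rot: [-1.569, 0.001, -0.692]
force: [-0.1, -0.5, 0.5]
grip_width: 0.0002
[423.  80.] 320 [0.537 0.12  0.093] [0.5325 0.1166 0.0899]
[347. 188.] 1813 [0.58  0.044 0.088] [0.563  0.025  0.0845]
[389. 232.] 555 [0.635 0.042 0.063] [0.6227 0.0293 0.0616]
[257. 236.] 1099 [ 0.563 -0.038  0.1  ] [ 0.5542 -0.044   0.0966]
[339. 280.] 1208 [ 0.646 -0.015  0.091] [ 0.6271 -0.0306  0.0877]
[ 0.040943   -0.29032965  2.5644481 ]
```

View pics/w6.png

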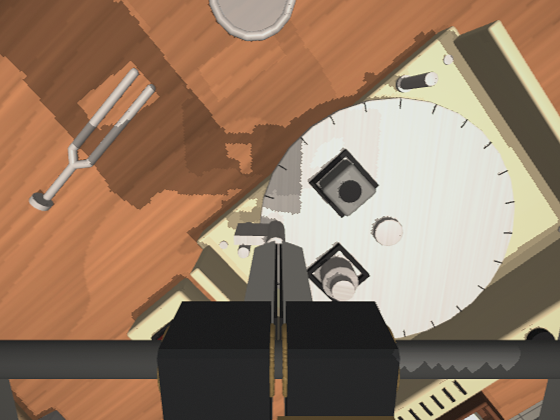

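The vibrator top is at (0.563, 0.025), against an estimated front place of (0.5625, 0.0256). Now the button, at (0.5897, −0.2055).

```bash
python3 -m jog '10 -35 0 0 0 0 1; 20 -70 0 0 0 0 1; 30 -105 0 0 0 0 1; 40 -140 0 0 0 0 1; 52 -178 0 0 0 0 1; 52 -178 -5 0 0 0 1; 52 -178 -35 0 0 0 1; 52 -178 -70 0 0 0 1; 52 -178 -100 0 0 0 1; 52 -178 -115 0 0 0 1'
python3 -m jog '0 0 0 0 0 0 1'
python3 -c "
from h import *
c=camera('scene'); save(c,'s7.png',(150,180,330,300),4.4)"
```

```text
time_s: 12.53
ee_pos: [0.5879, -0.205, 0.0626]
eef_rot: [-1.57, 0.004, -0.692]
force: [0.3, -0.1, -1.0]
grip_width: 0.0007
time_s: 12.62
ee_pos: [0.5863, -0.2042, 0.0588]
eef_rot: [-1.571, 0.009, -0.692]
force: [-0.1, 0.5, 0.3]
grip_width: 0.0007
```

View pics/s7.png

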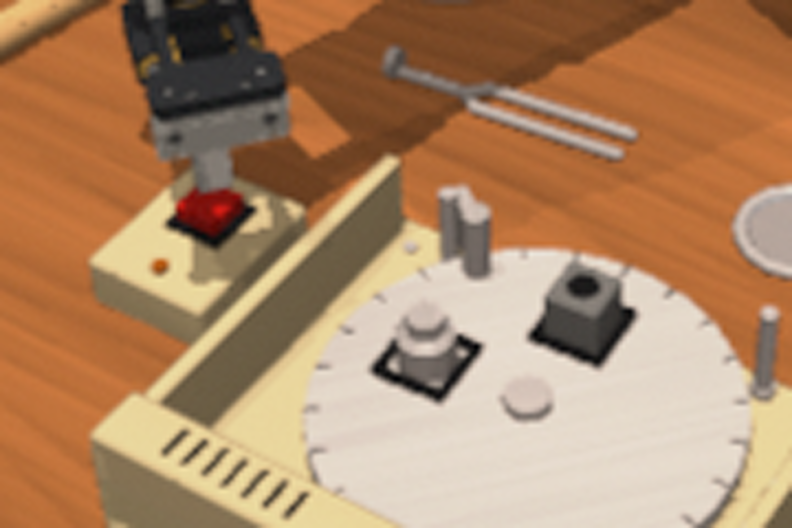

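The fingers are over the button (215,200), and the fin rests on the post. Pressing down.

```bash
python3 -m jog '2 -1 -2 0 0 0 1; 3 -1.5 -5 0 0 0 1; 3 -1.5 -7 0 0 0 1; 3 -1.5 -8.5 0 0 0 1; 3 -1.5 -10 0 0 0 1; 3 -1.5 -11 0 0 0 1; 3 -1.5 -12 0 0 0 1'
```

```text
time_s: 13.25
ee_pos: [0.5898, -0.2058, 0.0483]
eef_rot: [-1.571, 0.008, -0.692]
force: [0.6, 0.3, 2.2]
grip_width: 0.0007
```

```bash
python3 -m jog '0 0 -1 0 0 0 1; 0 0 -2 0 0 0 1; 0 0 -3 0 0 0 1; 0 0 -3.5 0 0 0 1; 0 0 -4 0 0 0 1; 0 0 -4 0 0 0 1; 0 0 -4 0 0 0 1'; python3 -c "
from h import *
print(get_obs()['force'],get_obs()['ee_pos'])"
```

```text
time_s: 13.83
ee_pos: [0.5899, -0.2059, 0.0452]
eef_rot: [-1.571, 0.007, -0.692]
force: [-4.6, 1.3, 10.7]
grip_width: 0.0006
[-4.57970834  1.30375693 10.71040469] [ 0.5899396  -0.20591341  0.0451794 ]
```

```bash
python3 -m jog '0 0 -1 0 0 0 1; 0 0 -1.5 0 0 0 1; 0 0 -1.5 0 0 0 1; 0 0 -1.5 0 0 0 1'
python3 -m jog '0 0 2 0 0 0 1; 0 0 5 0 0 0 1; 0 0 10 0 0 0 1; 0 0 30 0 0 0 1; 0 0 60 0 0 0 1; 0 0 95 0 0 0 1; 0 0 120 0 0 0 1; 0 0 130 0 0 0 1; 0 0 130 0 0 0 1; 0 0 130 0 0 0 1'
python3 - <<'E'
from h import *
print(get_obs()["force"],get_obs()["joint_vel"])
c=camera("scene"); save(c,"s8.png",(150,130,370,310),3.6)
c=camera("top"); W=cloud(c); x,y,z=W[...,0],W[...,1],W[...,2]
save(c,"t8.png")
hi=(x>.5)&(x<.65)&(y>-.1)&(y<.12)&(z>.075)&(z<.105)
k,lab,st,ce=cv2.connectedComponentsWithStats(hi.astype(np.uint8))
for i in range(1,k):
    if st[i,4]>8:
        P=W[lab==i]; print(st[i,4],np.round((P.max(0)+P.min(0))/2,4))
E
```

```text
time_s: 14.17
ee_pos: [0.59, -0.2059, 0.045]
eef_rot: [-1.571, 0.007, -0.692]
force: [-7.6, 2.8, 15.0]
grip_width: 0.0006
time_s: 15.0
ee_pos: [0.5897, -0.2058, 0.1738]
eef_rot: [-1.571, 0.008, -0.692]
force: [-0.1, -0.7, -0.9]
grip_width: 0.0006
[-0.11872784 -0.68428977 -0.89882642] [-0.00086632  0.0248088   0.02248236 -0.0010234  -0.00241711  0.00063327]
82 [ 0.6272 -0.0306  0.0838]
142 [0.5633 0.0248 0.0816]
86 [ 0.5498 -0.0573  0.0875]
12 [0.5332 0.1167 0.0846]
```

View pics/s8.png

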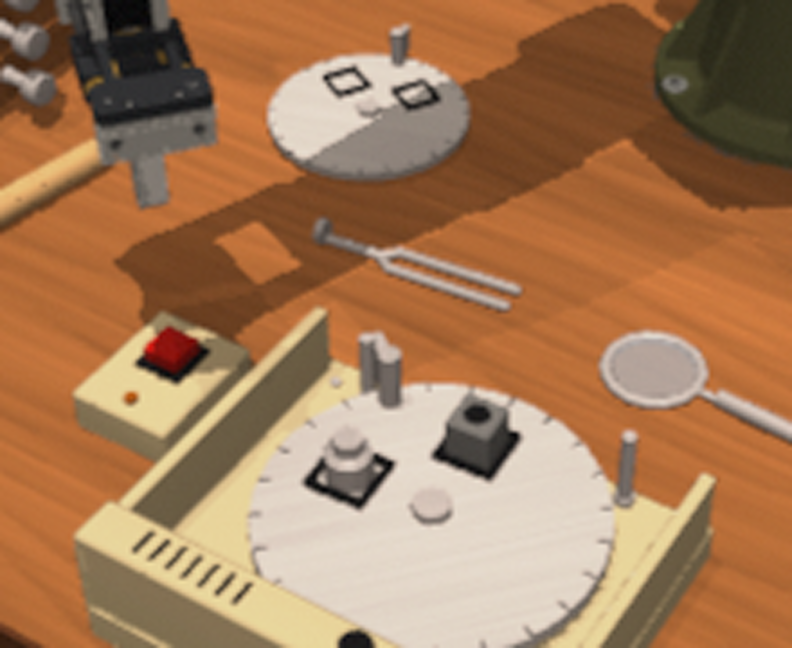

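View pics/t8.png

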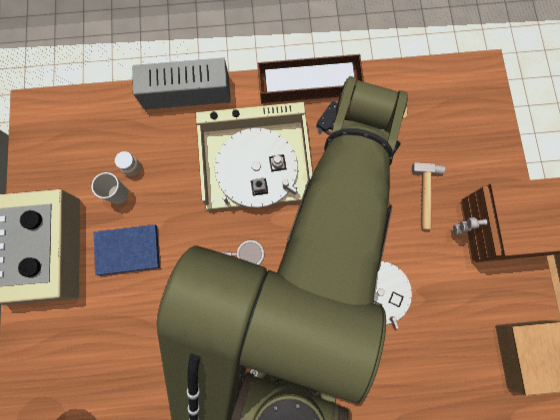

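The button is up again (170,350) and the fin rests on the post. The vibrator stands at the front, the gripper is free, and the bystanders I can see have not moved. I'm handing in.

```bash
python3 -c "
from station import hand_in
print(hand_in())"
```

```text
the job is handed in; nothing more can be done
None
```

I pushed the larger turntable counter-clockwise by its lug until the fin met the stop post, then pressed the square button to the bottom and let go. The job is handed in at about 15 s of the 51 s allowed; `hand_in()` reports no verdict.

- **Push at the stop:** I held it for 0.6 s at about 10 N horizontal (11.6 N in total), then for 0.7 s more, reaching 12 N horizontal (14.4 N in total). No reading came near 20 N, though I only read the force at the end of each move and while holding. The total includes 6–8 N of upward force on the fingers, which I did not explain.
- **Button:** It was pressed with 15 N and stopped moving 5 mm below its top, so it bottomed. It is up again in the last picture.
- **Vibrator and coupler:** The vibrator stands at (0.563, 0.025), within about 1 mm of my estimate of the front place, which is itself good to a few mm. The coupler is in its nest and neither was touched, as far as the pictures and forces show.
- **Bystanders:** They look unmoved. In the last top view the arm hides the tuning fork and part of the magnifier, but the scene view shows both in place.

No check failed.

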